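# Clamp an inlaid panel in a twin-screw press, keeping the caul square

## Task

Push the inlaid panel along the bed of the twin-screw press until it is fully home against the back stop, then close the press on it by turning the two knobs clockwise by turns in small steps, so that the caul stays level (one end never more than about 5 mm lower than the other). Stop with the caul level and holding the panel firmly, about 40 N in all; more than about 70 N would crack the inlay. Leave the other things on the bench alone.

Things in the scene. Friction and masses are not known exactly. Their poses are not given: they have to be found in the camera images.
- press: Dark steel twin-screw press fixed to the bench, base 210 x 310 x 20 mm. Origin on the bench midway between the screws; x to its back, y to its left screw, z up. The bed is the base's top (20 mm up), from x = -140 to +70 mm. Side guides 10 mm high, inner faces at y = +-77 mm, x = -125 to +40 mm, leave the panel 2 mm play each side. Vertical screws, 16 mm thick, at x = 0, y = +-125 mm.
- stop (a point): Middle of the front face of the back stop, a steel bar 12 mm high and 160 mm long across the bed, at x = +40 mm in the press frame; this point is 26 mm above the bench.
- grip_left (a point): Centre (mid height) of the left knob, round, brass, 44 mm wide, axis vertical, underside 100 mm and top 128 mm above the bench at all times. One radian clockwise from above lowers that end of the caul by 4.8 mm (30 mm a turn). It stays where it is left: a drag of 0.18 Nm resists it either way (0.16 closing, 0.20 opening while free, as the caul weighs on it); at rest any part of it may be felt.
- grip_right (a point): Centre of the right knob (y = -125 mm in the press frame), like the left. Each screw gives like a spring, about 7.5 N per mm: once the block bears on the panel the caul stops but the knob still turns, taking about 0.005 Nm more to close (and as much less to open) per newton its end presses, 0.17 Nm per radian; 20 N an end is reached 0.6 rad past the touch.
- caul: Dark steel cross beam 52 mm deep, 24 mm high, 294 mm long, on the two screws. Origin at the middle of its underside, axes as the press. Below it a wooden pressing block, 40 mm deep and 140 mm wide, stands out by 8 to 14 mm: how far differs each time and is not measured. At the start the caul is level and the block some 5 to 12 mm above the panel.
- caul_left (a point): Top of the left end of the caul, on the axis of the left screw.
- caul_right (a point): Top of the right end of the caul, on the axis of the right screw.
- panel: Dark wood panel with six long inlaid triangles of pearl and light wood, 110 (x) x 150 (y) x 16 mm, 0.25 kg, loose on the press bed between the guides. Origin at the centre of its underside, axes as the press. It starts 30 to 50 mm short of the back stop; fully home its centre is at x = -15 mm and its front edge at x = -70 mm in the press frame, in front of the caul.
- checker: Bystander: glossy red acrylic checker, a disc 38 mm in diameter and 9 mm thick, on the bench. Origin at the centre of its underside.
- burnisher: Bystander: round boxwood burnisher 142 mm long and 26 mm thick lying on the bench. Origin at its butt end, z along its length.
- hinges: Bystander: pair of brass miniature hinges side by side, 32 x 58 x 6 mm, on the bench. Origin at the centre of the underside.
Not all that is in view belongs to the job. Of the things that look like the panel, the smallest one is meant.

How it is judged:
On the way:
1. The panel is fully home against the back stop while the caul is still clear of it (x of panel in the frame of press above -0.02 m and angle between the x axis of panel and the x axis of press, either way round below 0.06 rad and z of panel in the frame of press below 0.024 m and contact force between caul and panel below 1 N), for 0.2 s.
At the end, for the whole second after the job is handed in: The panel is home (within 5 mm of the back stop, square, flat on the bed), the caul presses on it with 25 to 55 N and is level to 0.014 rad (3.5 mm between its ends) (x of panel in the frame of press above -0.02 m and angle between the x axis of panel and the x axis of press, either way round below 0.06 rad and z of panel in the frame of press below 0.024 m and contact force between caul and panel between 25 and 55 N and angle between caul's own z axis and vertical below 0.014 rad and linear speed of panel below 0.01 m/s); the robot touches nothing.
It fails at once if The caul is out of level by more than 0.028 rad (7 mm between its ends) (angle between caul's own z axis and vertical above 0.028 rad).
It fails at once if The caul presses on the panel with more than 75 N (contact force between caul and panel above 75 N).
It fails at once if A bystander is moved by more than 15 mm (distance of any of checker, burnisher, hinges from where it was at the start of the episode above 0.015 m).
It also fails if it takes over 72 s, if anything falls off the work surface, if the arm or the gripper's body presses on something with over 40 N, if the wrist force passes 120 N, or if a joint passes its speed limit or range.

## Robot

A 6-joint arm with a two-finger parallel gripper is mounted at the origin on the work surface. World frame = base frame: x ahead of the robot, y to its left, z up, the work surface at z = 0. Lengths are in m, angles in rad, forces in N, time in s.
With the tool pointing down it reaches from about 0.35 to 0.975 m from the base axis. Payload 4.9 kg.
Tool frame: the origin (TCP) lies on the centre line of the jaws, within the pads' length; the fingertips stand ctrl.tcp_to_tips ahead of it and the grasp point (between the pads) lies 3 mm ahead of it (ctrl.tcp_to_tips is the distance from the TCP to the fingertips, in m); z points along the fingers, y is the direction in which the jaws open and shut (so a half turn about z gives the same grasp; the last joint's range is limited). The gripper opens to 85 mm and grips with 20 to 120 N. Pads are 22 mm wide; open, the fingers measure 114 mm over their backs; the gripper's body (76 mm by 85 mm) begins 54 mm behind the grasp point. The pads swing forward as they close: fully open they stand 13 mm farther back than shut.
Start: joints at [-0.119, 0.053, 1.613, -0, 1.476, -0.119], TCP at [0.625, 0, 0.225] pointing down, gripper open.
Joint ranges: [-3.01, 3.01], [-1.01, 2.22], [0.06, 2.58], [-1.02, 4.17], [0.09, 2.62], [-3.14, 3.14]. Speed limits (rad/s): [2.57, 2.57, 3.14, 3.14, 3.14, 3.14].

## Interface

Orientations are given as a rotation vector (axis times angle).
In Python, from station import ctrl, vision gives the robot as it stands.
- The arm moves only by the tool jog_arm, never from a script. Its argument "deltas" is a list of rows, each a list of 7 numbers: the turn, a rotation vector about the tool's x, y, z in rad, then the shift along the tool's x, y, z in cm, then the opening, from 0 (shut) to 1 (fully open). A call has 1 to 12 rows; each row shifts and turns the commanded pose from where the row before left it, along the tool's axes as they then stand; what a row does not reach is not made up. A row lasts 1/12 s, in which the tool goes at most 41.7 mm and 7.16 degrees, less where a joint would pass 70% of its speed; a pose out of reach is approached as far as the arm can. A call with a gripper value outside its range is refused whole. The fingers move at their own pace and stop on an object; "grip_force" is the grip in N (left out, the last holds). Time passes only in rows, so rows that do not move let the fingers close. It gives the time, the measured TCP pose, the force and the opening at its end, in the units of the state.
- ctrl.get_obs(): the state, without advancing time (a new reading comes with each control period).
- vision.get_image(name): name is "scene" or "side" or "wrist"; returns (picture, depth): 420x560x3 uint8, red, green, blue; 420x560 float32, m along the optical axis (not along the pixel's ray), 0 where there is no reading.
- vision.calibration(name): a dict with "fx", "fy", "cx", "cy" (pixels), "dist" ([k1, k2, p1, p2, k3] as OpenCV has them; the pictures are not rectified), "rvec" (rotation vector, rad) and "tvec" (3), from world to camera coordinates, as OpenCV has them; the wrist camera has in their place "hand_eye" (4x4, takes a point from camera to tool coordinates, whose origin is the TCP and whose axes are the flange's). Camera axes: x right, y down, z forward; pixel columns grow to the right and rows downward; lengths in m; the calibration is good to about 2 mm. A picture is of the moment at which its call begins: read the wrist's pose just before it. calibration takes no time and is no camera call.
- ctrl.finish_job(): hands the job in, once; it reports no verdict.
The state is a dict: "t": time; "q": joint angles; "dq": joint speeds; "effort": joint torques, N m; "tool_pos": TCP position; "tool_rot": TCP orientation; "contact_force": force on the tool from outside, world axes, zero at the start; "wrist_torque": the same for the moment, N m; "opening": finger opening in m.
Only numpy, scipy, OpenCV 4.12 (cv2) and the standard library are available. Lean on these libraries where they do the work, as an engineer would, in place of code of your own. Each camera call takes 0.05 s, during which the arm holds its last target. There are 200 camera calls.

## Working session

There is one attempt and no reset: what is moved stays moved. The work goes in short steps, Python scripts to look and compute and a tool call to move; the robot and the scene stay as the last step left them, time stands still between calls to the robot, and variables do not carry over. Pictures are saved under pics/ and viewed, about 8 in all and at most 12, crops included, and the job is handed in when it is done.

Besides the shell and the picture viewer there is one more tool, called after ">>>" as name(argument=value, ...), one argument or row to a line, values as JSON. jog_arm: Moves the arm, as the interface text tells. Its arguments: {"type":"object","properties":{"deltas":{"type":"array"},"grip_force":{"type":"number"}},"required":["deltas"]}

```bash
ls; mkdir -p pics
cat > h.py <<'E'
import numpy as np, cv2
from station import ctrl, vision
def shot(n,f=None):
    im,d=vision.get_image(n)
    if f: cv2.imwrite('pics/'+f,cv2.cvtColor(im,cv2.COLOR_RGB2BGR))
    return im,d
def cam(n):
    c=vision.calibration(n);K=np.array([[c['fx'],0,c['cx']],[0,c['fy'],c['cy']],[0,0,1]]);D=np.array(c['dist'])
    if 'rvec' in c:
        R=cv2.Rodrigues(np.array(c['rvec'],float))[0];t=np.array(c['tvec'],float).ravel()
        return K,D,R.T,-R.T@t
    o=ctrl.get_obs();T=np.eye(4);T[:3,:3]=cv2.Rodrigues(np.array(o['tool_rot'],float))[0];T[:3,3]=o['tool_pos']
    T=T@np.array(c['hand_eye']);return K,D,T[:3,:3],T[:3,3]
def rays(n,px,C=None):
    K,D,R,o=C or cam(n)
    u=cv2.undistortPoints(np.array(px,float).reshape(-1,1,2),K,D).reshape(-1,2)
    return o,np.c_[u,np.ones(len(u))]@R.T
def onz(n,px,z,C=None):
    o,d=rays(n,px,C);z=np.broadcast_to(z,len(d));return o+d*((z-o[2])/d[:,2])[:,None]
def cloud(n,d,C=None):
    C=C or cam(n);v,u=np.mgrid[:d.shape[0],:d.shape[1]]
    o,r=rays(n,np.c_[u.ravel(),v.ravel()],C);P=o+r*d.reshape(-1,1);P[d.ravel()==0]=np.nan
    return P.reshape(d.shape+(3,))
E
python3 - <<'E'
from h import *
print(ctrl.get_obs(),ctrl.tcp_to_tips)
a=[]
for n in ('scene','side'):
    im,d=shot(n,n+'0.png');np.savez('pics/'+n+'0.npz',im=im,d=d);C=cam(n);print(n,C[3],C[2][:,2])
C=cam('wrist');print(C[3],C[2][:,2],vision.calibration('wrist')['hand_eye'])
E
```

```text
pics
{'t': 0.0, 'q': array([-1.18995535e-01,  5.33130569e-02,  1.61424628e+00, -1.30038010e-05,
        1.47598627e+00, -1.18981601e-01]), 'dq': array([-4.06521614e-04, -9.85769689e-04, -1.05330762e-04,  2.37170233e-03,
        3.24163076e-05,  3.68997964e-04]), 'effort': array([ 2.70554956e-04, -3.93670499e+01, -3.70175600e+01, -1.62778279e-04,
        6.93513779e-03, -6.06393527e-06]), 'tool_pos': array([6.24388219e-01, 7.26201677e-05, 2.23418678e-01]), 'tool_rot': array([-2.22037531e+00, -2.22034714e+00,  1.91140599e-03]), 'contact_force': array([-0.32672197, -0.340916  ,  0.11798065]), 'wrist_torque': array([ 0.00575729, -0.02425556,  0.08386552]), 'opening': 0.08540099984250799} 0.022
scene [1.0895649  0.01929434 1.11904856] [-5.00833719e-01  7.10647971e-04 -8.65543229e-01]
side [0.44013556 0.83293879 0.6124319 ] [ 0.03561068 -0.85720418 -0.51374397]
[0.62462023 0.07710661 0.37249785] [-0.00240951 -0.29992693 -0.95395913] [[-2.88785152e-04 -9.53890778e-01 -3.00153795e-01  7.70632735e-02]
 [ 9.99999781e-01 -9.65934828e-05 -6.55148993e-04 -8.35371800e-05]
 [ 5.95947683e-04 -3.00153918e-01  9.53890597e-01 -1.48974851e-01]
 [ 0.00000000e+00  0.00000000e+00  0.00000000e+00  1.00000000e+00]]
```

View pics/scene0.png

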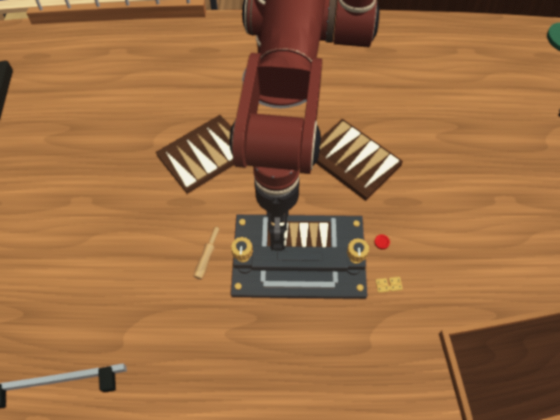

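View pics/side0.png

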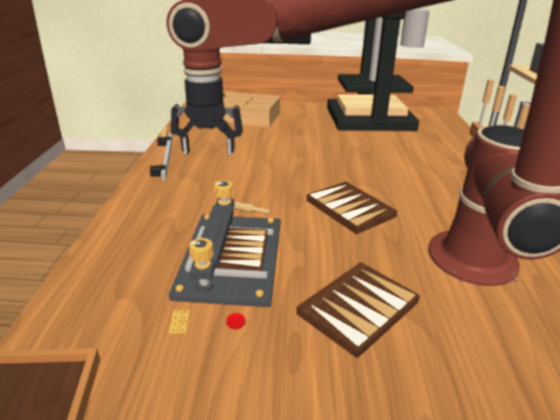

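The scene view shows the press at about (300,256), with the brass knobs at (242,249) and (358,250). Three things look like the panel: boards at (200,153) and (358,158) on the bench, and one on the press bed at (305,235). The one on the bed is the smallest and lies between the guides, so it should be the one meant. The stop is the light bar at (300,284), on the side away from the robot.

Run:
```python
from h import *
for n in ('scene','side'):
    f=np.load(f'pics/{n}0.npz');im,d=f['im'],f['d'];P=cloud(n,d)
    hsv=cv2.cvtColor(im,cv2.COLOR_RGB2HSV)
    m=((hsv[...,0]>17)&(hsv[...,0]<30)&(hsv[...,1]>130)&(hsv[...,2]>120))
    m&=(P[...,0]>.4)&(P[...,0]<.95)&(abs(P[...,1])<.35)
    k,l,s,c=cv2.connectedComponentsWithStats((m&(P[...,2]>.118)&(P[...,2]<.14)).astype(np.uint8))
    for i in range(1,k):
        if s[i,4]>25:
            Q=P[l==i]; (cx,cy),r=cv2.minEnclosingCircle((Q[:,:2]*1000).astype(np.float32))
            print(n,'knob',s[i],np.median(Q,0).round(4),cx,cy,r)
    # base bolts (brass, z~.02) 
    k,l,s,c=cv2.connectedComponentsWithStats((m&(P[...,2]<.06)).astype(np.uint8))
    for i in range(1,k):
        if s[i,4]>8: print(n,'low',c[i].round(1),s[i,4],np.median(P[l==i],0).round(4))
    # dark base corners
    b=((P[...,2]>.012)&(P[...,2]<.028)&(hsv[...,2]<90)&(P[...,0]>.4)&(P[...,0]<.95)&(abs(P[...,1])<.35))
    k,l,s,c=cv2.connectedComponentsWithStats(b.astype(np.uint8));i=1+s[1:,4].argmax()
    Q=(P[l==i][:,:2]*1000).astype(np.float32);print(n,'base',cv2.minAreaRect(Q))
    c=(P[...,2]>.05)&(P[...,2]<.11)&(hsv[...,2]<90)&(P[...,0]>.5)&(P[...,0]<.8)&(abs(P[...,1])<.25)
    print('dark heights',np.histogram(P[...,2][c],bins=np.arange(.05,.112,.004)))
    cv2.imwrite(f'pics/{n}c.png',cv2.cvtColor(cv2.resize(im[205:305,220:380] if n=='scene' else im[175:310,165:295],None,fx=4,fy=4,interpolation=cv2.INTER_CUBIC),cv2.COLOR_RGB2BGR))
```

```text
scene knob [231 237  21  21 212] [ 0.6145 -0.0783  0.1282] 610.280517578125 -79.07716369628906 23.2003231048584
scene knob [348 239  21  20 211] [0.6193 0.1711 0.1285] 614.9183959960938 171.02923583984375 22.780359268188477
scene low [241.9 221.9] 22 [ 0.4962 -0.0895  0.0262]
scene low [356. 223.] 20 [0.5011 0.1853 0.0278]
scene low [388.6 284.2] 331 [0.6502 0.2552 0.0035]
scene low [237.7 286. ] 24 [ 0.6606 -0.0921  0.0255]
scene low [359.7 287.3] 26 [0.6651 0.1831 0.026 ]
scene base ((648.7135009765625, 45.016761779785156), (304.02764892578125, 70.90343475341797), 89.04834747314453)
dark heights (array([   0,    9,   58,   91,  102,   98,  385, 1225,  513,   40,    0,
          0,    1,    0,    0]), array([0.05 , 0.054, 0.058, 0.062, 0.066, 0.07 , 0.074, 0.078, 0.082,
       0.086, 0.09 , 0.094, 0.098, 0.102, 0.106, 0.11 ]))
side knob [215 181  18  12 119] [ 0.6072 -0.0655  0.1265] 612.271728515625 -77.4013671875 22.800626754760742
side knob [189 238  23  18 213] [0.6109 0.1818 0.1267] 615.4908447265625 170.71218872070312 22.4787654876709
side low [206.2 216.4] 13 [ 0.6632 -0.092   0.0249]
side low [270.2 219.7] 21 [ 0.4975 -0.0895  0.0243]
side low [179.1 287.6] 36 [0.6662 0.1827 0.025 ]
side low [259.1 292.8] 36 [0.502  0.1853 0.0234]
side low [178.8 321.2] 373 [0.6512 0.2536 0.003 ]
side base ((578.1776123046875, 49.33899688720703), (305.66900634765625, 204.12164306640625), 88.97429656982422)
dark heights (array([  0,   7,  45,  67,  74,  71, 176, 563, 154,   1,   0,   0,   0,
         0,   0]), array([0.05 , 0.054, 0.058, 0.062, 0.066, 0.07 , 0.074, 0.078, 0.082,
       0.086, 0.09 , 0.094, 0.098, 0.102, 0.106, 0.11 ]))
```

View pics/scenec.png

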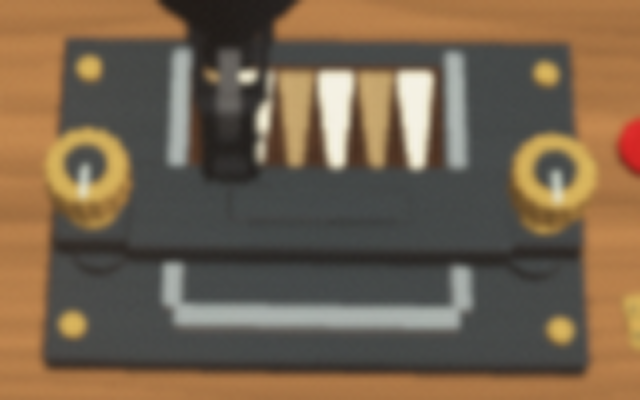

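The enlarged crop confirms it. The small inlaid panel sits between the grey guides in the press, and its front edge is at about crop y=66. The other two boards, at (200,153) and (358,158), are larger and lie on the bench. Both knobs carry white pointer marks. Next I measure the panel edge and the caul height.

Run:
```python
from h import *
f=np.load('pics/scene0.npz');im,d=f['im'],f['d'];P=cloud('scene',d)
px=[(220+x/4,205+y/4) for x,y in((280,66),(440,69))];print('panel front edge',onz('scene',px,.036))
px=[(220+x/4,205+y/4) for x,y in((66,40),(570,46))];print('base front',onz('scene',px,.02))
px=[(220+x/4,205+y/4) for x,y in((175,308),(460,313))];print('stop front~',onz('scene',px,.032))
for y0 in (-.06,-.03,0,.05,.1,.15):
    for n in('scene','side'):
        f=np.load(f'pics/{n}0.npz');Q=cloud(n,f['d']).reshape(-1,3)
        m=(abs(Q[:,1]-y0)<.015)&(abs(Q[:,0]-.614)<.02)&(Q[:,2]>.05)&(Q[:,2]<.098)
        print(n,y0,m.sum(),np.median(Q[m,2]).round(4))
```

```text
panel front edge [[0.50084271 0.02616965 0.036     ]
 [0.50309247 0.12166323 0.036     ]]
base front [[ 0.47388602 -0.10435295  0.02      ]
 [ 0.4786874   0.20345882  0.02      ]]
stop front~ [[ 0.65372632 -0.03356801  0.032     ]
 [ 0.65720125  0.12687876  0.032     ]]
scene -0.06 183 0.0793
side -0.06 125 0.0795
scene -0.03 224 0.08
side -0.03 111 0.0795
scene 0 224 0.0809
side 0 105 0.0799
scene 0.05 222 0.0816
side 0.05 133 0.0812
scene 0.1 220 0.0808
side 0.1 75 0.0794
scene 0.15 166 0.0799
side 0.15 67 0.0779
```

>>> jog_arm(
  deltas=[
    [0,0,0,1.15,-3.5,0,0],
    [0,0,0,1.15,-3.5,0,0],
    [0,0,0,1.15,-3.5,0,0],
    [0,0,0,1.15,-3.4,0,0],
  ],
  grip_force=40,
)

```text
t: 0.43
tool_pos: [0.4841, 0.0464, 0.2235]
tool_rot: [-2.221, -2.22, 0.002]
contact_force: [0.3, 1.2, 0.9]
opening: 0.0388
```

>>> jog_arm(
  deltas=[
    [0,0,-0.12,0,0,0,0],
    [0,0,-0.12,0,0,0,0],
    [0,0,-0.12,0,0,0,0],
    [0,0,-0.12,0,0,0,0],
    [0,0,-0.12,0,0,0,0],
    [0,0,-0.12,0,0,0,0],
    [0,0,-0.12,0,0,0,0],
    [0,0,-0.12,0,0,0,0],
    [0,0,-0.12,0,0,0,0],
    [0,0,-0.12,0,0,0,0],
    [0,0,-0.12,0,0,0,0],
    [0,0,-0.12,0,0,0,0],
  ],
)

```text
t: 1.43
tool_pos: [0.4856, 0.046, 0.224]
tool_rot: [-0.196, -3.134, 0.0]
contact_force: [0.2, -0.2, 0.5]
opening: 0.0002
```

>>> jog_arm(
  deltas=[
    [0,0,-0.115,0,0,0,0],
    [0,0,0,0,0,0,0],
  ],
)

```text
t: 1.6
tool_pos: [0.4857, 0.046, 0.2241]
tool_rot: [-0.022, -3.141, -0.0]
contact_force: [0.1, 0.8, -0.2]
opening: -0.0007
```

>>> jog_arm(
  deltas=[
    [0,0,0,0.3,0,3.5,0],
    [0,0,0,0,0,3.5,0],
    [0,0,0,0,0,3.5,0],
    [0,0,0,0,0,3.5,0],
    [0,0,0,0,0,1.8,0],
    [0,0,0,0,0,0.6,0],
    [0,0,0,0,0,0,0],
  ],
)

```text
t: 2.18
tool_pos: [0.4812, 0.0461, 0.0585]
tool_rot: [-0.028, -3.137, -0.0]
contact_force: [-0.3, -0.2, 0.4]
opening: -0.0002
```

Run:
```python
from h import *
im,d=shot('side');cv2.imwrite('pics/s1.png',cv2.cvtColor(cv2.resize(im[130:310,165:325],None,fx=4,fy=3.3,interpolation=cv2.INTER_CUBIC),cv2.COLOR_RGB2BGR))
```

```text
(no output)
```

View pics/s1.png

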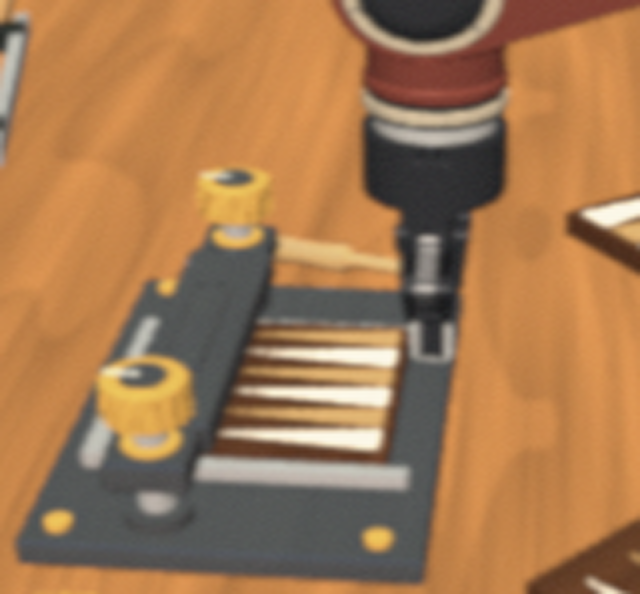

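The side view shows the shut fingers standing just in front of the panel's front edge, at crop (430,345), above the bed and not touching anything. I lower them a little more and check the force.

>>> jog_arm(
  deltas=[
    [0,0,0,0,0,0.4,0],
    [0,0,0,0,0,0.4,0],
    [0,0,0,0,0,0.3,0],
    [0,0,0,0,0,0,0],
    [0,0,0,0,0,0,0],
  ],
)

```text
t: 2.65
tool_pos: [0.4832, 0.0461, 0.0499]
tool_rot: [0.025, 3.141, -0.0]
contact_force: [0.4, -0.3, -0.3]
opening: 0.0001
```

>>> jog_arm(
  deltas=[
    [0,0,0,-0.5,0,0,0],
    [0,0,0,-0.5,0,0,0],
    [0,0,0,-0.5,0,0,0],
    [0,0,0,-0.5,0,0,0],
    [0,0,0,-0.5,0,0,0],
    [0,0,0,-0.5,0,0,0],
  ],
)

```text
t: 3.15
tool_pos: [0.5137, 0.0455, 0.0496]
tool_rot: [0.025, 3.141, -0.0]
contact_force: [-0.4, 0.3, -0.4]
opening: -0.0005
```

>>> jog_arm(
  deltas=[
    [0,0,0,-0.4,0,0,0],
    [0,0,0,-0.4,0,0,0],
    [0,0,0,-0.3,0,0,0],
    [0,0,0,-0.3,0,0,0],
    [0,0,0,-0.2,0,0,0],
    [0,0,0,0,0,0,0],
  ],
)

```text
t: 3.65
tool_pos: [0.5293, 0.0453, 0.0497]
tool_rot: [0.025, 3.141, -0.0]
contact_force: [0.5, 0.1, -0.6]
opening: 0.0001
```

>>> jog_arm(
  deltas=[
    [0,0,0,-0.2,0,0,0],
    [0,0,0,-0.2,0,0,0],
    [0,0,0,0,0,0,0],
  ],
)

```text
t: 3.9
tool_pos: [0.5333, 0.0452, 0.0497]
tool_rot: [0.025, 3.141, -0.0]
contact_force: [-0.0, -1.3, -0.7]
opening: -0.0002
```

>>> jog_arm(
  deltas=[
    [0,0,0,-0.1,0,0,0],
    [0,0,0,-0.1,0,0,0],
    [0,0,0,0,0,0,0],
  ],
)

```text
t: 4.15
tool_pos: [0.5351, 0.0452, 0.0496]
tool_rot: [0.025, 3.141, -0.0]
contact_force: [-0.1, -0.1, 0.7]
opening: 0.0001
```

Run:
```python
from h import *
im,d=shot('scene');cv2.imwrite('pics/s2.png',cv2.cvtColor(cv2.resize(im[205:305,220:380],None,fx=4,fy=4,interpolation=cv2.INTER_CUBIC),cv2.COLOR_RGB2BGR))
```

```text
(no output)
```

View pics/s2.png

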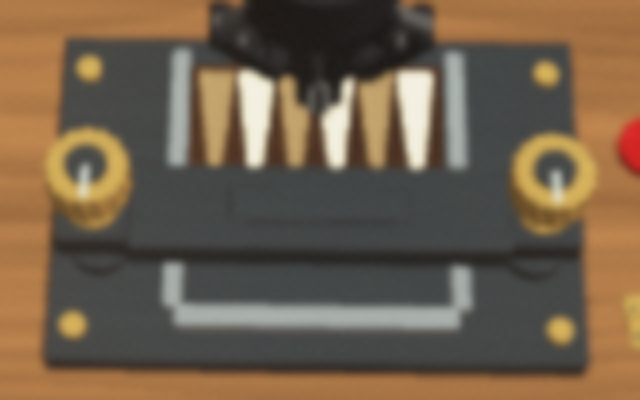

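The scene crop shows the panel has not moved; its front edge is still at crop row 66. The fingers are passing above it with no force. I measure the real fingertip height with depth.

Run:
```python
from h import *
print(ctrl.tcp_to_tips, ctrl.get_obs()['tool_pos'])
im,d=shot('side');P=cloud('side',d)
h=cv2.cvtColor(im,cv2.COLOR_RGB2HSV)
Q=P[(abs(P[...,0]-.535)<.012)&(P[...,2]>.025)&(P[...,2]<.13)]
for z in np.arange(.028,.1,.004):
    m=abs(Q[:,2]-z)<.002;print(round(z,3),m.sum(),np.histogram(Q[m,1],bins=[-.05,-.02,0,.02,.04,.06,.08,.13])[0])
cv2.imwrite('pics/s3.png',cv2.cvtColor(cv2.resize(im[165:305,165:325],None,fx=5,fy=4.2,interpolation=cv2.INTER_CUBIC),cv2.COLOR_RGB2BGR))
```

```text
0.022 [0.53503815 0.04521604 0.0496248 ]
0.028 47 [ 2  0  0  0  0  0 27]
0.032 53 [ 3  1  0  2  2  2 30]
0.036 311 [  7  20  11  44  48  51 127]
0.04 15 [0 1 2 3 2 3 1]
0.044 2 [0 0 0 0 0 0 0]
0.048 3 [0 0 0 0 0 0 0]
0.052 4 [0 0 0 0 0 0 0]
0.056 5 [0 0 0 0 4 0 0]
0.06 11 [0 0 0 0 9 0 0]
0.064 8 [0 0 0 0 5 0 0]
0.068 18 [ 0  0  0  0 14  1  0]
0.072 20 [ 0  0  0  0 15  1  0]
0.076 17 [ 0  0  0  0 14  0  0]
0.08 17 [ 0  0  0  0 13  1  0]
0.084 20 [ 0  0  0  0 17  0  0]
0.088 14 [ 0  0  0  0 12  1  0]
0.092 7 [0 0 0 0 2 0 0]
0.096 2 [0 0 0 0 0 0 0]
```

View pics/s3.png

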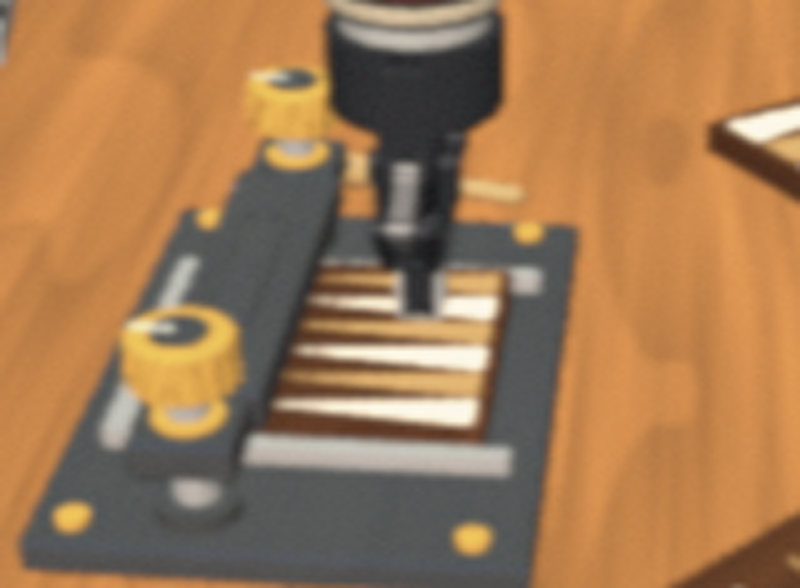

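Run:
```python
from h import *
o1,r1=rays('side',[(249,240)]);o2,r2=rays('scene',[(299.5,232)])
A=np.c_[r1[0],-r2[0]];s=np.linalg.lstsq(A,o2-o1,rcond=None)[0]
print(o1+s[0]*r1[0],o2+s[1]*r2[0])
for y in (.045,.055):
    k=(y-o1[1])/r1[0,1];print('side ray at y',y,o1+k*r1[0])
im,d=shot('scene');P=cloud('scene',d)
Q=P[(abs(P[...,0]-.535)<.025)&(abs(P[...,1]-.0455)<.02)&(P[...,2]>.03)&(P[...,2]<.15)];print(np.histogram(Q[:,2],bins=np.arange(.03,.15,.006)))
```

```text
[0.53638472 0.04691129 0.05552104] [0.53861413 0.04798127 0.05439617]
side ray at y 0.045 [0.53661876 0.045      0.05416687]
side ray at y 0.055 [0.53539426 0.055      0.061252  ]
(array([ 83, 154,   3,   0,   0,   5,  13,  18,  10,  13,  18,  18,  20,
        26,   7,   8,  18,  18,  20]), array([0.03 , 0.036, 0.042, 0.048, 0.054, 0.06 , 0.066, 0.072, 0.078,
       0.084, 0.09 , 0.096, 0.102, 0.108, 0.114, 0.12 , 0.126, 0.132,
       0.138, 0.144]))
```

Triangulation puts the shut fingertips at z≈0.055. The reported TCP height with the 22 mm tip length would give 0.028, so the two disagree by about 27 mm. I back out and then lower by vision and touch.

>>> jog_arm(
  deltas=[
    [0,0,0,1.7,0,0,0],
    [0,0,0,1.7,0,0,0],
    [0,0,0,1.8,0,0,0],
    [0,0,0,0,0,0,0],
  ],
)

```text
t: 4.63
tool_pos: [0.48, 0.0463, 0.0485]
tool_rot: [-0.024, -3.138, -0.0]
contact_force: [-0.2, 0.2, 0.5]
opening: -0.0001
```

Run:
```python
from h import *
for n in('side','scene'):
    f=np.load(f'pics/{n}0.npz');P=cloud(n,f['d']);m=(abs(P[...,0]-.624)<.07)&(abs(P[...,1])<.03)&(P[...,2]>.14)&(P[...,2]<.35)
    print(n,np.histogram(P[m][:,2],bins=np.arange(.14,.30,.01)))
```

```text
side (array([ 0,  0,  0,  0,  0,  0,  0,  0,  0,  0, 22, 65, 75, 72, 75]), array([0.14, 0.15, 0.16, 0.17, 0.18, 0.19, 0.2 , 0.21, 0.22, 0.23, 0.24,
       0.25, 0.26, 0.27, 0.28, 0.29]))
scene (array([0, 0, 0, 0, 0, 0, 0, 0, 0, 0, 0, 0, 0, 0, 0]), array([0.14, 0.15, 0.16, 0.17, 0.18, 0.19, 0.2 , 0.21, 0.22, 0.23, 0.24,
       0.25, 0.26, 0.27, 0.28, 0.29]))
```

Depth from the start view agrees: the open tips were 17 mm above the reported TCP, and shut they are about 5.5 mm above it. I'll use that empirical offset and recheck it by contact.

>>> jog_arm(
  deltas=[
    [0,0,0,0,0,0.7,0],
    [0,0,0,0,0,0.7,0],
    [0,0,0,0,0,0.6,0],
    [0,0,0,0,0,0.3,0],
    [0,0,0,0,0,0.3,0],
    [0,0,0,0,0,0,0],
    [0,0,0,0,0,0,0],
  ],
)

```text
t: 5.22
tool_pos: [0.483, 0.0461, 0.0233]
tool_rot: [-0.025, -3.141, -0.0]
contact_force: [0.6, -0.2, -0.2]
opening: 0.0002
```

>>> jog_arm(
  deltas=[
    [0,0,0,-0.4,0,0,0],
    [0,0,0,-0.4,0,0,0],
    [0,0,0,-0.4,0,0,0],
    [0,0,0,-0.3,0,0,0],
    [0,0,0,0,0,0,0],
  ],
)

```text
t: 5.63
tool_pos: [0.4989, 0.0458, 0.0239]
tool_rot: [0.025, 3.141, -0.0]
contact_force: [-0.4, 0.1, -0.4]
opening: -0.0002
```

>>> jog_arm(
  deltas=[
    [0,0,0,-0.4,0,0,0],
    [0,0,0,-0.4,0,0,0],
    [0,0,0,-0.4,0,0,0],
    [0,0,0,-0.4,0,0,0],
    [0,0,0,-0.4,0,0,0],
    [0,0,0,-0.4,0,0,0],
    [0,0,0,-0.3,0,0,0],
    [0,0,0,0,0,0,0],
  ],
)

```text
t: 6.3
tool_pos: [0.5259, 0.0453, 0.0238]
tool_rot: [0.025, 3.14, -0.0]
contact_force: [-0.4, -0.1, -0.7]
opening: -0.0001
```

>>> jog_arm(
  deltas=[
    [0,0,0,-0.2,0,0,0],
    [0,0,0,-0.2,0,0,0],
    [0,0,0,-0.2,0,0,0],
    [0,0,0,0,0,0,0],
  ],
)

```text
t: 6.63
tool_pos: [0.5314, 0.0453, 0.0237]
tool_rot: [0.025, 3.141, -0.0]
contact_force: [-0.6, 0.9, 0.6]
opening: 0.0001
```

>>> jog_arm(
  deltas=[
    [0,0,0,-0.1,0,0,0],
    [0,0,0,-0.1,0,0,0],
    [0,0,0,0,0,0,0],
  ],
)

```text
t: 6.88
tool_pos: [0.5319, 0.0453, 0.0235]
tool_rot: [-0.025, -3.138, 0.0]
contact_force: [-5.7, 0.0, 5.5]
opening: -0.0002
```

>>> jog_arm(
  deltas=[
    [0,0,0,-0.1,0,0,0],
    [0,0,0,0,0,0,0],
  ],
)

```text
t: 7.05
tool_pos: [0.5319, 0.0453, 0.0234]
tool_rot: [-0.024, -3.136, 0.0]
contact_force: [-9.2, -0.1, 7.1]
opening: 0.0003
```

Run:
```python
from h import *
im,d=shot('scene')
c=im[205:305,220:380];g=cv2.cvtColor(c,cv2.COLOR_RGB2HSV)
# panel front edge: topmost saturated-dark-brown/pearl rows in column bands away from gripper
P=onz('scene',[(220+u,205+v) for u in (52,60,98,104,108) for v in range(10,32)],.036)
k=0
for u in (52,60,98,104,108):
    print(u,[tuple(int(t) for t in c[v,u]) for v in range(12,32,2)],P[k:k+22:4,0].round(3));k+=22
```

```text
52 [(57, 55, 53), (51, 50, 47), (60, 61, 59), (68, 70, 69), (68, 71, 70), (69, 71, 71), (70, 72, 70), (69, 72, 71), (70, 73, 73), (69, 70, 67)] [0.483 0.494 0.505 0.516 0.526 0.537]
60 [(59, 56, 52), (77, 73, 69), (57, 53, 50), (36, 32, 29), (45, 45, 43), (65, 67, 66), (68, 71, 70), (68, 72, 71), (69, 72, 72), (68, 68, 67)] [0.483 0.494 0.505 0.516 0.526 0.537]
98 [(48, 44, 42), (59, 57, 54), (47, 45, 42), (32, 28, 26), (35, 33, 32), (57, 59, 59), (68, 72, 72), (67, 71, 72), (69, 73, 73), (69, 72, 71)] [0.483 0.494 0.505 0.516 0.527 0.537]
104 [(61, 58, 56), (38, 35, 34), (33, 29, 27), (48, 49, 48), (66, 69, 69), (69, 72, 72), (68, 71, 72), (68, 72, 72), (68, 72, 72), (69, 73, 72)] [0.483 0.494 0.505 0.516 0.527 0.537]
108 [(73, 73, 72), (63, 66, 66), (63, 66, 65), (68, 71, 70), (67, 71, 70), (69, 73, 72), (69, 72, 72), (67, 71, 71), (68, 72, 72), (69, 72, 72)] [0.483 0.494 0.505 0.516 0.527 0.537]
```

Contact came at x=0.532, so the panel's front edge is at about 0.543 and the expected home is 0.544. The force then rose to 9 N without motion, so the panel is home against the stop. I back off, rise, open the gripper and go over the left knob.

>>> jog_arm(
  deltas=[
    [0,0,0,0.8,0,0,0],
    [0,0,0,0.8,0,0,0],
    [0,0,0,0,0,-3,0],
    [0,0,0,0,0,-4,0],
    [0,0,0,0,0,-4,0],
    [0,0,0,0,0,0,1],
    [0,0,0,0,0,0,1],
  ],
)

```text
t: 7.68
tool_pos: [0.5203, 0.0454, 0.1374]
tool_rot: [0.025, 3.133, -0.0]
contact_force: [-1.1, -0.3, -0.7]
opening: 0.0232
```

```bash
cat > lev.py <<'E'
from h import *
def press(p): # press coords
    a=-.016;d=np.array(p)[...,:2]-[.6133,.0463];return d@np.array([[np.cos(a),-np.sin(a)],[np.sin(a),np.cos(a)]])
o=ctrl.get_obs();print('q6',o['q'][5].round(3),'tcp',o['tool_pos'].round(4),press(o['tool_pos']).round(4),'F',o['contact_force'].round(1),'T',o['wrist_torque'].round(3))
E
python3 - <<'E'
from lev import *
im,d=shot('scene');P=cloud('scene',d)
cv2.imwrite('pics/s4.png',cv2.cvtColor(cv2.resize(im[195:305,220:380],None,fx=4,fy=4,interpolation=cv2.INTER_CUBIC),cv2.COLOR_RGB2BGR))
E
```

```text
q6 -1.611 tcp [0.5203 0.0454 0.1374] [-0.093  -0.0024] F [-1.1 -0.3 -0.7] T [0.008 0.061 0.013]
```

View pics/s4.png

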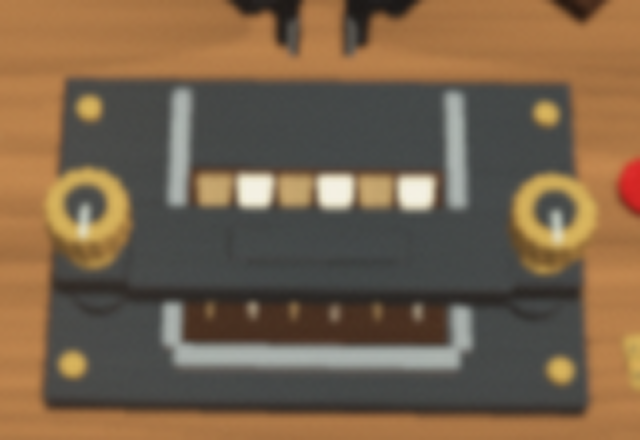

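The panel is flush against the back stop across its whole width: crop row 345, square, and it shows in front of and behind the caul. Next, the left knob.

>>> jog_arm(
  deltas=[
    [0,0,0,-2.32,3.18,0,1],
    [0,0,0,-2.32,3.18,0,1],
    [0,0,0,-2.32,3.18,0,1],
    [0,0,0,-2.32,3.18,0,1],
    [0,0,0,0,0,0,1],
    [0,0,0,0,0,0,1],
  ],
)

```text
t: 8.23
tool_pos: [0.6117, 0.1724, 0.1302]
tool_rot: [-0.021, -3.137, 0.001]
contact_force: [-0.1, -0.2, -0.6]
opening: 0.0854
```

Run:
```python
from lev import *
for n in ('wrist','scene'):
    C=cam(n);im,d=shot(n,n+'5.png');P=cloud(n,d,C);h=cv2.cvtColor(im,cv2.COLOR_RGB2HSV)
    m=(h[...,0]>15)&(h[...,0]<32)&(h[...,1]>110)&(h[...,2]>80)&(abs(P[...,2]-.127)<.008)&(abs(P[...,1]-.17)<.05)&(abs(P[...,0]-.615)<.05)
    Q=P[m]
    if len(Q):
        lo,hi=np.percentile(Q,[1,99],axis=0);print(n,len(Q),lo.round(4),hi.round(4),((lo+hi)/2).round(4))
```

```text
q6 -1.4 tcp [0.6117 0.1724 0.1302] [-0.0036  0.1261] F [-0.1 -0.2 -0.6] T [-0.04  -0.04   0.005]
wrist 3553 [0.593  0.1485 0.1197] [0.6342 0.1904 0.129 ] [0.6136 0.1694 0.1243]
scene 248 [0.5943 0.1497 0.1196] [0.6367 0.1924 0.1333] [0.6155 0.171  0.1265]
```

View pics/wrist5.png

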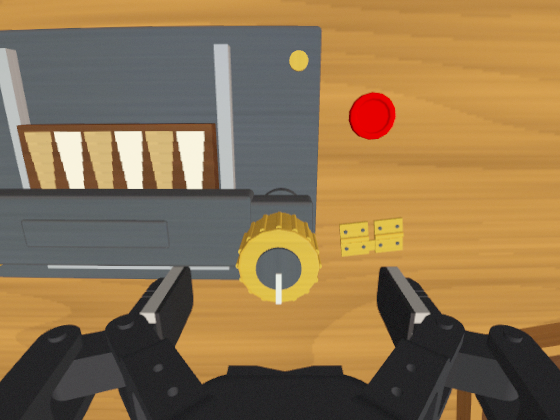

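The wrist view shows the left knob at (279,258), almost centred between the open jaws. Its height in depth agrees with the reported TCP height, so it is the tip offset that differs. I descend and grip.

>>> jog_arm(
  deltas=[
    [0,0,0,-0.3,-0.15,0,1],
    [0,0,0,0,0,1,1],
    [0,0,0,0,0,1.2,1],
    [0,0,0,0,0,1.2,1],
    [0,0,0,0,0,0,1],
    [0,0,0,0,0,0,1],
  ],
)

```text
t: 8.83
tool_pos: [0.6143, 0.1692, 0.0974]
tool_rot: [-0.025, -3.138, 0.001]
contact_force: [0.7, 0.4, 0.1]
opening: 0.0854
```

>>> jog_arm(
  deltas=[
    [0,0,0,0,0,0,0.2],
    [0,0,0,0,0,0,0.2],
    [0,0,0,0,0,0,0.2],
    [0,0,0,0,0,0,0.2],
    [0,0,0,0,0,0,0.2],
    [0,0,0,0,0,0,0.2],
  ],
  grip_force=40,
)

```text
t: 9.33
tool_pos: [0.6162, 0.169, 0.1008]
tool_rot: [0.025, 3.14, -0.002]
contact_force: [-1.7, -3.8, 5.9]
opening: 0.0429
```

```bash
python3 -c "
from lev import *"
```

```text
q6 -1.403 tcp [0.6162 0.169  0.1008] [0.001  0.1228] F [-1.7 -3.8  5.9] T [-0.897  0.374  0.024]
```

>>> jog_arm(
  deltas=[
    [0,0,0,0,-0.1,-0.2,0.2],
    [0,0,0,0,0,0,0.2],
    [0,0,0.1,0,0,0,0.2],
    [0,0,0.1,0,0,0,0.2],
    [0,0,0.1,0,0,0,0.2],
    [0,0,0.1,0,0,0,0.2],
    [0,0,0.1,0,0,0,0.2],
    [0,0,0,0,0,0,0.2],
  ],
)

```text
t: 10.0
tool_pos: [0.616, 0.1684, 0.1009]
tool_rot: [0.804, 3.036, -0.0]
contact_force: [4.3, -2.2, -3.6]
opening: 0.0427
```

Run:
```python
from lev import *
im,d=shot('scene');P=cloud('scene',d)
Q=P.reshape(-1,3);
for y0 in (-.05,-.03,0,.03,.06,.09,.12):
    m=(abs(Q[:,1]-y0)<.015)&(abs(Q[:,0]-.613+.016*(y0-.046))<.02)&(Q[:,2]>.05)&(Q[:,2]<.095);print(y0,m.sum(),np.median(Q[m,2]).round(4))
shot('wrist','wrist6.png')
```

```text
q6 -0.902 tcp [0.616  0.1684 0.1009] [0.0007 0.1221] F [ 4.3 -2.2 -3.6] T [-0.496 -0.609 -0.178]
-0.05 217 0.0793
-0.03 224 0.0799
0 229 0.0802
0.03 211 0.0804
0.06 229 0.0806
0.09 214 0.0797
0.12 225 0.0781
```

>>> jog_arm(
  deltas=[
    [0,0,0,0,0,0,1],
    [0,0,0,0,0,0,1],
    [0,0,0,0,0,0,1],
    [0,0,0,0,0,0,1],
    [0,0,0,0,0,-0.7,1],
    [0,0,-0.1,0,0,-0.7,1],
    [0,0,-0.1,0,0,-0.7,1],
    [0,0,-0.1,0,0,-0.7,1],
    [0,0,-0.1,0,0,-0.7,1],
    [0,0,-0.1,0,0,0,1],
  ],
)

```text
t: 10.93
tool_pos: [0.617, 0.169, 0.1396]
tool_rot: [0.016, 3.138, 0.001]
contact_force: [0.4, -0.3, -0.3]
opening: 0.0853
```

>>> jog_arm(
  deltas=[
    [0,0,0,0,-4.15,0,1],
    [0,0,0,0,-4.15,0,1],
    [0,0,0,0,-4.15,0,1],
    [0,0,0,0,-4.15,0,1],
    [0,0,0,0,-4.15,0,1],
    [0,0,0,0,-4.1,0,1],
    [0,0,0,0,0,0,1],
    [0,0,0,0,0,0,1],
  ],
)

```text
t: 11.6
tool_pos: [0.6119, -0.0818, 0.1375]
tool_rot: [0.03, 3.141, 0.0]
contact_force: [1.0, 0.1, -0.0]
opening: 0.0854
```

```bash
cat >> lev.py <<'E'
def knobs():
    im,d=shot('scene')
    for nm,(x,y) in dict(L=(.6152,.1709),R=(.6113,-.0783)).items():
        K,D,R,o=cam('scene');r=cv2.Rodrigues(R.T)[0]
        # rectified top view of knob plane z=.128, 0.25 mm/px
        g=np.stack(np.meshgrid(np.arange(-24,24.1,.25),np.arange(-24,24.1,.25)),-1)/1000
        W=np.concatenate([g+[x,y],np.full(g.shape[:2]+(1,),.128)],-1).reshape(-1,3)
        p=cv2.projectPoints(W,r,-R.T@o,K,D)[0].reshape(g.shape).astype(np.float32)
        v=cv2.remap(im,p[...,0],p[...,1],cv2.INTER_CUBIC).astype(int)
        w=(v.min(-1)-60).clip(0)*(np.hypot(g[...,0],g[...,1])<.0145)*(v[...,2]>120)
        dv=(w[...,None]*g).sum((0,1));print(nm,'mark angle ccw',np.arctan2(dv[1],dv[0]).round(3),(w>0).sum(),(dv/w.sum()).round(4))
def wk(side):
    C=cam('wrist');o=ctrl.get_obs()['tool_pos'];im,d=shot('wrist');P=cloud('wrist',d,C);h=cv2.cvtColor(im,cv2.COLOR_RGB2HSV)
    x,y=dict(L=(.6152,.1709),R=(.6113,-.0783))[side]
    m=(h[...,0]>15)&(h[...,0]<32)&(h[...,1]>110)&(h[...,2]>80)&(abs(P[...,2]-.127)<.008)&(abs(P[...,1]-y)<.05)&(abs(P[...,0]-x)<.05)
    lo,hi=np.percentile(P[m],[1,99],axis=0);print('wrist',((lo+hi)/2).round(4),'minus tcp',((lo+hi)/2-o).round(4),m.sum())
E
python3 - <<'E'
from lev import *
wk('R');knobs()
E
```

```text
q6 -1.805 tcp [ 0.6119 -0.0818  0.1375] [ 0.0007 -0.1281] F [ 1.   0.1 -0. ] T [-0.003  0.032  0.021]
wrist [ 0.6094 -0.0807  0.1245] minus tcp [-0.0026  0.0011 -0.013 ] 3351
L mark angle ccw -0.643 1604 [ 0.0061 -0.0046]
R mark angle ccw -0.185 1642 [ 0.0071 -0.0013]
```

>>> jog_arm(
  deltas=[
    [0,0,0,0,0,1.2,1],
    [0,0,0,0,0,1.2,1],
    [0,0,0,0,0,1.1,1],
    [0,0,0,0,0,0,1],
    [0,0,0,0,0,0,0.2],
    [0,0,0,0,0,0,0.2],
    [0,0,0,0,0,0,0.2],
    [0,0,0,0,0,0,0.2],
    [0,0,0,0,0,0,0.2],
    [0,0,0,0,0,0,0.2],
  ],
)

```text
t: 12.53
tool_pos: [0.6124, -0.0809, 0.1029]
tool_rot: [0.025, 3.14, -0.003]
contact_force: [-1.2, -4.1, 2.9]
opening: 0.0425
```

```bash
sed -i 's/def knobs():/def knobs(im=None):/; s/    im,d=shot(.scene.)$/    if im is None: im,d=shot("scene")/' lev.py
python3 - <<'E'
from lev import *
knobs(np.load('pics/scene0.npz')['im'])
E
```

```text
q6 -1.805 tcp [ 0.6124 -0.0809  0.1029] [ 0.0011 -0.1272] F [-1.2 -4.1  2.9] T [-0.831  0.265 -0.043]
L mark angle ccw 0.049 1677 [0.0071 0.0003]
R mark angle ccw -0.185 1614 [ 0.0071 -0.0013]
```

>>> jog_arm(
  deltas=[
    [0,0,0,0,-0.1,-0.1,0.2],
    [0,0,0.1,0,0,0,0.2],
    [0,0,0.1,0,0,0,0.2],
    [0,0,0.1,0,0,0,0.2],
    [0,0,0.1,0,0,0,0.2],
    [0,0,0.1,0,0,0,0.2],
    [0,0,0,0,0,0,0.2],
  ],
)

```text
t: 13.12
tool_pos: [0.6121, -0.0817, 0.1029]
tool_rot: [0.804, 3.036, -0.002]
contact_force: [-0.6, -5.4, 0.4]
opening: 0.0421
```

```bash
cat >> lev.py <<'E'
def tilt():
    im,d=shot('scene');d0=np.load('pics/scene0.npz')['d'];P=cloud('scene',d);P0=cloud('scene',d0)
    r=[]
    for y0 in (-.075,-.05,-.03,.0,.03,.06,.09,.12,.14,.165):
        z=[]
        for Q in (P0.reshape(-1,3),P.reshape(-1,3)):
            m=(abs(Q[:,1]-y0)<.015)&(abs(Q[:,0]-.613-.016*(y0-.046))<.02)&(Q[:,2]>.05)&(Q[:,2]<.095);z.append(np.mean(Q[m,2]) if m.sum()>40 else np.nan)
        r.append(1000*(z[1]-z[0]))
    y=np.array([-.075,-.05,-.03,.0,.03,.06,.09,.12,.14,.165]);r=np.array(r);k=np.isfinite(r);p=np.polyfit(y[k]-.046,r[k],1)
    print('drop mm',r.round(1),'mid',p[1].round(2),'L-R over 250mm',(p[0]*.25).round(2))
E
python3 - <<'E'
from lev import *
tilt()
E
```

```text
q6 -1.305 tcp [ 0.6121 -0.0817  0.1029] [ 0.0009 -0.128 ] F [-0.6 -5.4  0.4] T [-1.004  0.108 -0.158]
drop mm [-1.7 -2.8 -2.6 -2.6 -2.5 -2.6 -2.3 -2.4 -2.6 -1.4] mid -2.34 L-R over 250mm 0.3
```

The caul has dropped 2.5 mm and is level to 0.3 mm, which matches 0.5 rad on each knob. I turn the right knob by another 0.5.

>>> jog_arm(
  deltas=[
    [0,0,0.1,0,0,0,0.2],
    [0,0,0.1,0,0,0,0.2],
    [0,0,0.1,0,0,0,0.2],
    [0,0,0.1,0,0,0,0.2],
    [0,0,0.1,0,0,0,0.2],
    [0,0,0,0,0,0,0.2],
  ],
)

```text
t: 13.67
tool_pos: [0.6116, -0.0822, 0.1029]
tool_rot: [1.529, 2.744, -0.004]
contact_force: [-0.9, -6.9, 1.8]
opening: 0.0425
```

Run:
```python
from lev import *
tilt()
```

```text
q6 -0.806 tcp [ 0.6116 -0.0822  0.1029] [ 0.0003 -0.1285] F [-0.9 -6.9  1.8] T [-1.239  0.45  -0.144]
drop mm [-3.6 -4.5 -4.4 -3.9 -4.1 -3.5 -3.2 -2.9 -2.7 -1.7] mid -3.45 L-R over 250mm 2.21
```

>>> jog_arm(
  deltas=[
    [0,0,0,0,0,0,1],
    [0,0,0,0,0,0,1],
    [0,0,0,0,0,0,1],
    [0,0,0,0,0,-0.5,1],
    [0,0,-0.12,0,0,-0.5,1],
    [0,0,-0.12,0,0,-0.5,1],
    [0,0,-0.12,0,0,-0.5,1],
    [0,0,-0.12,0,0,-0.5,1],
    [0,0,-0.12,0,0,-0.5,1],
    [0,0,-0.12,0,0,-0.5,1],
    [0,0,-0.12,0,0,0,1],
    [0,0,-0.12,0,0,0,1],
  ],
)

```text
t: 14.72
tool_pos: [0.6123, -0.0804, 0.1387]
tool_rot: [0.077, 3.139, 0.001]
contact_force: [-0.9, -0.5, -0.1]
opening: 0.0856
```

>>> jog_arm(
  deltas=[
    [0,0,-0.04,0,0,0,1],
    [0,0,0,0,4.15,0,1],
    [0,0,0,0,4.15,0,1],
    [0,0,0,0,4.15,0,1],
    [0,0,0,0,4.15,0,1],
    [0,0,0,0,4.1,0,1],
    [0,0,0,0,4.1,0,1],
    [0,0,0,0,0,0,1],
    [0,0,0,0,0,0,1],
  ],
)

```text
t: 15.47
tool_pos: [0.6154, 0.1697, 0.138]
tool_rot: [0.017, 3.141, 0.001]
contact_force: [-0.4, 0.9, 0.0]
opening: 0.0852
```

Run:
```python
from lev import *
wk('L');tilt()
```

```text
q6 -1.407 tcp [0.6154 0.1697 0.138 ] [1.000e-04 1.234e-01] F [-0.4  0.9  0. ] T [-0.034  0.049  0.011]
wrist [0.6137 0.1694 0.1246] minus tcp [-0.0017 -0.0002 -0.0133] 3314
drop mm [-3.3 -4.4 -4.3 -4.2 -4.1 -3.7 -3.  -2.9 -2.7 -2. ] mid -3.45 L-R over 250mm 1.98
```

>>> jog_arm(
  deltas=[
    [0,0,0,0,-0.2,1.2,1],
    [0,0,0,0,0,1.2,1],
    [0,0,0,0,0,1.1,1],
    [0,0,0,0,0,0,1],
    [0,0,0,0,0,0,0.2],
    [0,0,0,0,0,0,0.2],
    [0,0,0,0,0,0,0.2],
    [0,0,0,0,0,0,0.2],
    [0,0,0,0,0,0,0.2],
    [0,0,0,0,0,0,0.2],
  ],
)

```text
t: 16.4
tool_pos: [0.6163, 0.169, 0.1047]
tool_rot: [0.024, 3.139, 0.012]
contact_force: [-1.7, 10.1, 2.8]
opening: 0.0425
```

>>> jog_arm(
  deltas=[
    [0,0,0.1,0,0,0,0.2],
    [0,0,0.1,0,0,0,0.2],
    [0,0,0.1,0,0,0,0.2],
    [0,0,0.1,0,0,0,0.2],
    [0,0,0.1,0,0,0,0.2],
    [0,0,0,0,0,0,0.2],
  ],
)

```text
t: 16.9
tool_pos: [0.6161, 0.1684, 0.1046]
tool_rot: [0.806, 3.036, 0.01]
contact_force: [-1.9, 7.0, 2.9]
opening: 0.042
```

Run:
```python
from lev import *
tilt()
```

```text
q6 -0.906 tcp [0.6161 0.1684 0.1046] [0.0008 0.1221] F [-1.9  7.   2.9] T [ 1.384  0.394 -0.188]
drop mm [-3.8 -5.  -5.  -5.  -5.1 -4.7 -4.5 -5.1 -4.8 -4. ] mid -4.7 L-R over 250mm 0.1
```

>>> jog_arm(
  deltas=[
    [0,0,0.1,0,0.1,0,0.2],
    [0,0,0.1,0,0,0,0.2],
    [0,0,0.1,0,0,0,0.2],
    [0,0,0.1,0,0,0,0.2],
    [0,0,0.1,0,0,0,0.2],
    [0,0,0,0,0,0,0.2],
  ],
)

```text
t: 17.45
tool_pos: [0.6157, 0.168, 0.1046]
tool_rot: [-1.531, -2.741, -0.004]
contact_force: [-6.2, 4.3, 6.2]
opening: 0.0423
```

Run:
```python
from lev import *
tilt()
im,d=shot('side');cv2.imwrite('pics/s7.png',cv2.cvtColor(cv2.resize(im[175:295,165:295],None,fx=6,fy=5,interpolation=cv2.INTER_CUBIC),cv2.COLOR_RGB2BGR))
```

```text
q6 -0.405 tcp [0.6157 0.168  0.1046] [0.0005 0.1217] F [-6.2  4.3  6.2] T [ 0.765  0.874 -0.182]
drop mm [-4.  -5.4 -5.3 -5.6 -6.3 -6.  -6.3 -6.5 -6.9 -6.4] mid -5.88 L-R over 250mm -2.2
```

>>> jog_arm(
  deltas=[
    [0,0,0,0,0,0,1],
    [0,0,0,0,0,0,1],
    [0,0,0,0,0,0,1],
    [0,0,0,0,0,-0.5,1],
    [0,0,-0.12,0,0,-0.5,1],
    [0,0,-0.12,0,0,-0.5,1],
    [0,0,-0.12,0,0,-0.5,1],
    [0,0,-0.12,0,0,-0.5,1],
    [0,0,-0.12,0,0,-0.5,1],
    [0,0,-0.12,0,0,-0.5,1],
    [0,0,-0.12,0,0,0,1],
    [0,0,-0.12,0,0,0,1],
  ],
)

```text
t: 18.55
tool_pos: [0.6168, 0.1659, 0.1387]
tool_rot: [0.079, 3.139, 0.0]
contact_force: [-0.3, -0.2, -0.9]
opening: 0.0859
```

>>> jog_arm(
  deltas=[
    [0,0,-0.04,0,0,0,1],
    [0,0,0,0,-4.15,0,1],
    [0,0,0,0,-4.15,0,1],
    [0,0,0,0,-4.15,0,1],
    [0,0,0,0,-4.15,0,1],
    [0,0,0,0,-4.1,0,1],
    [0,0,0,0,-4.1,0,1],
    [0,0,0,0,0,0,1],
    [0,0,0,0,0,0,1],
  ],
)

```text
t: 19.3
tool_pos: [0.6123, -0.0843, 0.1381]
tool_rot: [0.031, 3.141, -0.0]
contact_force: [-0.4, 0.7, 0.2]
opening: 0.0854
```

Run:
```python
from lev import *
wk('R');tilt()
```

```text
q6 -1.808 tcp [ 0.6123 -0.0843  0.1381] [ 0.0011 -0.1306] F [-0.4  0.7  0.2] T [ 0.068 -0.037 -0.034]
wrist [ 0.6094 -0.0807  0.1246] minus tcp [-0.0029  0.0036 -0.0135] 3320
drop mm [-4.1 -5.2 -5.2 -5.7 -6.2 -6.3 -6.5 -6.7 -6.8 -5.6] mid -5.84 L-R over 250mm -1.93
```

>>> jog_arm(
  deltas=[
    [0,0,0,0,0.3,1.2,1],
    [0,0,0,0,0,1.2,1],
    [0,0,0,0,0,1.1,1],
    [0,0,0,0,0,0,1],
    [0,0,0,0,0,0,0.2],
    [0,0,0,0,0,0,0.2],
    [0,0,0,0,0,0,0.2],
    [0,0,0,0,0,0,0.2],
    [0,0,0,0,0,0,0.2],
    [0,0,0,0,0,0,0.2],
  ],
)

```text
t: 20.23
tool_pos: [0.6128, -0.081, 0.1041]
tool_rot: [0.025, 3.14, -0.006]
contact_force: [-2.1, -3.9, 2.2]
opening: 0.0422
```

>>> jog_arm(
  deltas=[
    [0,0,0.1,0,0,0,0.2],
    [0,0,0.1,0,0,0,0.2],
    [0,0,0.1,0,0,0,0.2],
    [0,0,0.1,0,0,0,0.2],
    [0,0,0.1,0,0,0,0.2],
    [0,0,0,0,0,0,0.2],
  ],
)

```text
t: 20.73
tool_pos: [0.6126, -0.0819, 0.1042]
tool_rot: [0.807, 3.034, -0.008]
contact_force: [-2.8, -8.0, 2.0]
opening: 0.0423
```

Run:
```python
from lev import *
tilt()
```

```text
q6 -1.3 tcp [ 0.6126 -0.0819  0.1042] [ 0.0013 -0.1282] F [-2.8 -8.   2. ] T [-1.259  0.463 -0.22 ]
drop mm [-6.3 -7.2 -7.3 -7.4 -7.5 -7.3 -7.2 -7.1 -7.3 -5.9] mid -7.06 L-R over 250mm 0.24
```

>>> jog_arm(
  deltas=[
    [0,0,0.1,0,0,0,0.2],
    [0,0,0.1,0,0,0,0.2],
    [0,0,0,0,0,0,0.2],
  ],
)

```text
t: 21.03
tool_pos: [0.6123, -0.0822, 0.1042]
tool_rot: [1.106, 2.938, -0.009]
contact_force: [-3.4, -8.1, 2.2]
opening: 0.0423
```

Run:
```python
from lev import *
tilt()
```

```text
q6 -1.1 tcp [ 0.6123 -0.0822  0.1042] [ 0.0011 -0.1285] F [-3.4 -8.1  2.2] T [-1.408  0.575 -0.169]
drop mm [-7.3 -8.  -8.  -8.  -7.9 -7.8 -7.5 -7.3 -7.4 -6.5] mid -7.58 L-R over 250mm 0.91
```

>>> jog_arm(
  deltas=[
    [0,0,0.1,0,0,0,0.2],
    [0,0,0.1,0,0,0,0.2],
    [0,0,0,0,0,0,0.2],
  ],
)

```text
t: 21.33
tool_pos: [0.612, -0.0825, 0.1041]
tool_rot: [1.393, 2.813, -0.01]
contact_force: [-4.8, -9.4, 3.2]
opening: 0.0424
```

Run:
```python
from lev import *
tilt()
```

```text
q6 -0.9 tcp [ 0.612  -0.0825  0.1041] [ 0.0008 -0.1288] F [-4.8 -9.4  3.2] T [-1.555  0.735 -0.162]
drop mm [-6.8 -8.5 -8.4 -8.  -7.8 -7.8 -7.3 -7.4 -7.3 -6.3] mid -7.55 L-R over 250mm 1.15
```

>>> jog_arm(
  deltas=[
    [0,0,0.1,0,0,0,0.2],
    [0,0,0,0,0,0,0.2],
  ],
)

```text
t: 21.55
tool_pos: [0.6119, -0.0826, 0.1042]
tool_rot: [1.532, 2.74, -0.01]
contact_force: [-4.8, -9.1, 4.1]
opening: 0.0423
```

```bash
cat >> lev.py <<'E'
def tz(n=6):
    t=[]
    for i in range(n): vision.get_image('side');t.append(ctrl.get_obs()['wrist_torque'][2])
    print('Tz mean',np.mean(t).round(3),'sd',np.std(t).round(3))
E
python3 - <<'E'
from lev import *
tilt();tz()
E
```

```text
q6 -0.8 tcp [ 0.6119 -0.0826  0.1042] [ 0.0007 -0.1289] F [-4.8 -9.1  4.1] T [-1.559  0.898 -0.159]
drop mm [-7.4 -8.3 -8.2 -8.2 -8.  -7.9 -7.4 -7.3 -7.2 -6.3] mid -7.61 L-R over 250mm 1.34
Tz mean -0.152 sd 0.03
```

>>> jog_arm(
  deltas=[
    [0,0,0,0,0,0,1],
    [0,0,0,0,0,0,1],
    [0,0,0,0,0,0,1],
    [0,0,0,0,0,-0.5,1],
    [0,0,-0.12,0,0,-0.5,1],
    [0,0,-0.12,0,0,-0.5,1],
    [0,0,-0.12,0,0,-0.5,1],
    [0,0,-0.12,0,0,-0.5,1],
    [0,0,-0.12,0,0,-0.5,1],
    [0,0,-0.12,0,0,-0.5,1],
    [0,0,-0.12,0,0,0,1],
    [0,0,-0.12,0,0,0,1],
  ],
)

```text
t: 22.9
tool_pos: [0.613, -0.0787, 0.1388]
tool_rot: [0.077, 3.139, -0.0]
contact_force: [0.4, 0.2, -0.4]
opening: 0.0855
```

>>> jog_arm(
  deltas=[
    [0,0,-0.04,0,0,0,1],
    [0,0,0,0,4.15,0,1],
    [0,0,0,0,4.15,0,1],
    [0,0,0,0,4.15,0,1],
    [0,0,0,0,4.15,0,1],
    [0,0,0,0,4.1,0,1],
    [0,0,0,0,4.1,0,1],
    [0,0,0,0,0,0,1],
    [0,0,0,0,0,0,1],
  ],
)

```text
t: 23.65
tool_pos: [0.616, 0.1715, 0.1381]
tool_rot: [0.018, 3.141, -0.0]
contact_force: [-1.0, -0.8, 0.5]
opening: 0.0857
```

Run:
```python
from lev import *
wk('L');tilt();im,d=shot('scene');knobs(im)
im2,_=shot('side')
f=lambda a:cv2.resize(a,(640,290),interpolation=cv2.INTER_CUBIC)
v=np.vstack([f(im[205:305,220:380]),f(im2[190:290,165:325])]);cv2.imwrite('pics/s8.png',cv2.cvtColor(v,cv2.COLOR_RGB2BGR))
```

```text
q6 -1.404 tcp [0.616  0.1715 0.1381] [0.0007 0.1252] F [-1.  -0.8  0.5] T [-0.093  0.044 -0.015]
wrist [0.6137 0.1694 0.1245] minus tcp [-0.0023 -0.0021 -0.0135] 3308
drop mm [-7.2 -8.5 -8.2 -8.  -8.  -7.7 -7.3 -7.3 -7.3 -5.8] mid -7.52 L-R over 250mm 1.5
L mark angle ccw -1.858 1423 [-0.0025 -0.0086]
R mark angle ccw -2.226 1055 [-0.0061 -0.0079]
```

View pics/s8.png

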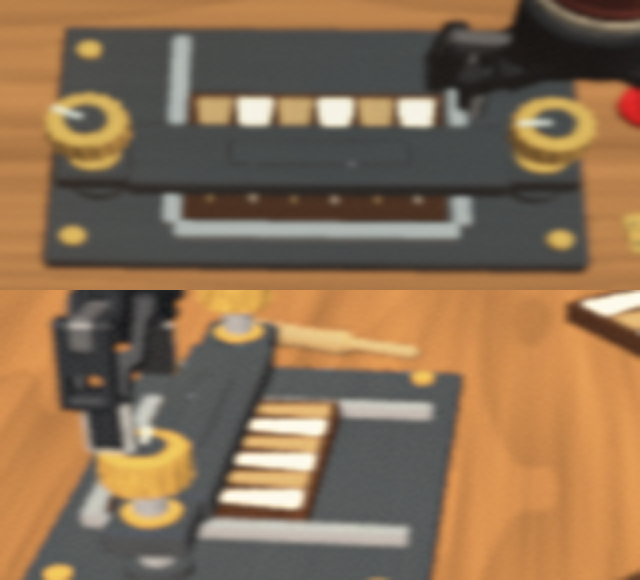

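Both pointer marks have turned as commanded: left points to -y, right a little further. The right end seems to have stopped at about 8.3 mm drop, so the touch is near 1.7 rad. The left knob comes next, in small steps.

>>> jog_arm(
  deltas=[
    [0,0,0,0,-0.2,1.2,1],
    [0,0,0,0,0,1.2,1],
    [0,0,0,0,0,1.1,1],
    [0,0,0,0,0,0,1],
    [0,0,0,0,0,0,0.2],
    [0,0,0,0,0,0,0.2],
    [0,0,0,0,0,0,0.2],
    [0,0,0,0,0,0,0.2],
    [0,0,0,0,0,0,0.2],
    [0,0,0,0,0,0,0.2],
  ],
)

```text
t: 24.68
tool_pos: [0.6168, 0.169, 0.1041]
tool_rot: [0.024, 3.14, 0.006]
contact_force: [-1.8, 4.8, 2.3]
opening: 0.0424
```

>>> jog_arm(
  deltas=[
    [0,0,0.1,0,0,0,0.2],
    [0,0,0.1,0,0,0,0.2],
    [0,0,0,0,0,0,0.2],
  ],
)

```text
t: 24.93
tool_pos: [0.6167, 0.1686, 0.1041]
tool_rot: [0.341, 3.122, 0.005]
contact_force: [-1.2, 4.4, 3.5]
opening: 0.0427
```

Run:
```python
from lev import *
tilt();tz(5)
```

```text
q6 -1.205 tcp [0.6167 0.1686 0.1041] [0.0015 0.1223] F [-1.2  4.4  3.5] T [ 0.955  0.221 -0.176]
drop mm [-6.6 -8.4 -8.3 -8.1 -8.2 -8.1 -7.8 -7.7 -7.6 -6.6] mid -7.74 L-R over 250mm 0.56
Tz mean -0.166 sd 0.04
```

>>> jog_arm(
  deltas=[
    [0,0,0.1,0,0,0,0.2],
    [0,0,0.1,0,0,0,0.2],
    [0,0,0.1,0,0,0,0.2],
    [0,0,0,0,0,0,0.2],
  ],
)

```text
t: 25.57
tool_pos: [0.6165, 0.1681, 0.1041]
tool_rot: [0.8, 3.037, 0.003]
contact_force: [-3.4, 5.0, 5.0]
opening: 0.0426
```

Run:
```python
from lev import *
tilt();tz(5)
```

```text
q6 -0.907 tcp [0.6165 0.1681 0.1041] [0.0013 0.1219] F [-3.4  5.   5. ] T [ 0.839  0.445 -0.129]
drop mm [-7.  -8.  -8.1 -7.9 -8.  -8.2 -7.7 -7.9 -7.9 -6.9] mid -7.76 L-R over 250mm 0.25
Tz mean -0.126 sd 0.017
```

Both knobs are at 2.0 rad and the caul has stopped at 8.0 mm drop, level. The touch was therefore at about 1.68 rad, so the force is now about 23 N in all. The torque has to be read while moving, because friction relaxes it at rest.

>>> jog_arm(
  deltas=[
    [0,0,0.05,0,0,0,0.2],
    [0,0,0.05,0,0,0,0.2],
  ],
)

```text
t: 26.03
tool_pos: [0.6164, 0.168, 0.1041]
tool_rot: [0.947, 2.995, 0.003]
contact_force: [-4.1, 4.1, 4.9]
opening: 0.0427
```

```bash
python3 -c "
from lev import *
print(ctrl.get_obs()['dq'].round(3))"
```

```text
q6 -0.81 tcp [0.6164 0.168  0.1041] [0.0012 0.1217] F [-4.1  4.1  4.9] T [0.803 0.498 0.246]
[-0.    -0.     0.002 -0.003  0.002  0.595]
```

>>> jog_arm(
  deltas=[
    [0,0,0.05,0,0,0,0.2],
  ],
)

```text
t: 26.12
tool_pos: [0.6164, 0.1679, 0.1041]
tool_rot: [1.022, 2.971, 0.002]
contact_force: [-3.6, 3.6, 5.6]
opening: 0.0423
```

```bash
python3 -c "
from lev import *"
```

```text
q6 -0.76 tcp [0.6164 0.1679 0.1041] [0.0012 0.1217] F [-3.6  3.6  5.6] T [0.759 0.508 0.246]
```

>>> jog_arm(
  deltas=[
    [0,0,0.05,0,0,0,0.2],
  ],
)

```text
t: 26.2
tool_pos: [0.6164, 0.1678, 0.1041]
tool_rot: [1.096, 2.944, 0.002]
contact_force: [-4.7, 3.2, 5.8]
opening: 0.043
```

```bash
python3 -c "
from lev import *"
```

```text
q6 -0.71 tcp [0.6164 0.1678 0.1041] [0.0011 0.1216] F [-4.7  3.2  5.8] T [0.71  0.583 0.263]
```

>>> jog_arm(
  deltas=[
    [0,0,0.03,0,0,0,0.2],
  ],
)

```text
t: 26.28
tool_pos: [0.6163, 0.1678, 0.1041]
tool_rot: [1.139, 2.928, 0.002]
contact_force: [-4.2, 2.9, 6.7]
opening: 0.0425
```

```bash
python3 -c "
from lev import *
tz(3);tilt()"
```

```text
q6 -0.68 tcp [0.6163 0.1678 0.1041] [0.0011 0.1215] F [-4.2  2.9  6.7] T [0.706 0.586 0.212]
Tz mean -0.032 sd 0.054
drop mm [-6.6 -7.9 -7.6 -8.1 -8.3 -7.9 -8.2 -7.9 -8.2 -7. ] mid -7.75 L-R over 250mm -0.38
```

Torque while closing reads 0.25–0.26 Nm, which is 18–20 N at the left end, as expected. The right knob gets the same.

>>> jog_arm(
  deltas=[
    [0,0,0,0,0,0,1],
    [0,0,0,0,0,0,1],
    [0,0,0,0,0,0,1],
    [0,0,0,0,0,-0.5,1],
    [0,0,-0.12,0,0,-0.5,1],
    [0,0,-0.12,0,0,-0.5,1],
    [0,0,-0.12,0,0,-0.5,1],
    [0,0,-0.12,0,0,-0.5,1],
    [0,0,-0.12,0,0,-0.5,1],
    [0,0,-0.12,0,0,-0.5,1],
    [0,0,-0.01,0,0,0,1],
  ],
)

```text
t: 27.4
tool_pos: [0.6171, 0.1669, 0.1392]
tool_rot: [0.02, 3.139, -0.0]
contact_force: [1.1, 0.2, -0.3]
opening: 0.0856
```

>>> jog_arm(
  deltas=[
    [0,0,0,0,-4.15,0,1],
    [0,0,0,0,-4.15,0,1],
    [0,0,0,0,-4.15,0,1],
    [0,0,0,0,-4.15,0,1],
    [0,0,0,0,-4.1,0,1],
    [0,0,0,0,-4.1,0,1],
    [0,0,0,0,0,0,1],
    [0,0,0,0,0,0,1],
  ],
)

```text
t: 28.07
tool_pos: [0.6121, -0.0832, 0.1375]
tool_rot: [-0.034, -3.141, -0.0]
contact_force: [-0.1, 0.3, 0.4]
opening: 0.0851
```

Run:
```python
from lev import *
tilt();knobs()
```

```text
q6 -1.805 tcp [ 0.6121 -0.0832  0.1375] [ 0.0008 -0.1295] F [-0.1  0.3  0.4] T [0.004 0.012 0.002]
drop mm [-5.9 -7.8 -8.  -7.9 -8.1 -8.1 -8.  -8.1 -8.1 -7.5] mid -7.75 L-R over 250mm -0.85
L mark angle ccw -2.517 1139 [-0.0079 -0.0057]
R mark angle ccw -2.226 1009 [-0.0061 -0.008 ]
```

>>> jog_arm(
  deltas=[
    [0,0,0,0,0.2,1.2,1],
    [0,0,0,0,0,1.2,1],
    [0,0,0,0,0,1,1],
    [0,0,0,0,0,0,1],
    [0,0,0,0,0,0,0.2],
    [0,0,0,0,0,0,0.2],
    [0,0,0,0,0,0,0.2],
    [0,0,0,0,0,0,0.2],
    [0,0,0,0,0,0,0.2],
    [0,0,0,0,0,0,0.2],
  ],
)

```text
t: 29.0
tool_pos: [0.6128, -0.081, 0.1052]
tool_rot: [0.025, 3.14, -0.006]
contact_force: [-2.8, -5.2, 2.1]
opening: 0.0427
```

>>> jog_arm(
  deltas=[
    [0,0,0.05,0,0,0,0.2],
    [0,0,0.05,0,0,0,0.2],
  ],
)

```text
t: 29.17
tool_pos: [0.6128, -0.0812, 0.1052]
tool_rot: [0.185, 3.135, -0.007]
contact_force: [-1.4, -5.2, 1.3]
opening: 0.0425
```

```bash
python3 -c "
from lev import *"
```

```text
q6 -1.702 tcp [ 0.6128 -0.0812  0.1052] [ 0.0015 -0.1275] F [-1.4 -5.2  1.3] T [-0.968  0.29   0.213]
```

>>> jog_arm(
  deltas=[
    [0,0,0.05,0,0,0,0.2],
  ],
)

```text
t: 29.25
tool_pos: [0.6128, -0.0812, 0.1052]
tool_rot: [0.263, 3.129, -0.007]
contact_force: [-1.8, -6.4, 2.0]
opening: 0.042
```

```bash
python3 -c "
from lev import *"
```

```text
q6 -1.652 tcp [ 0.6128 -0.0812  0.1052] [ 0.0016 -0.1275] F [-1.8 -6.4  2. ] T [-0.953  0.286  0.215]
```

>>> jog_arm(
  deltas=[
    [0,0,0.05,0,0,0,0.2],
  ],
)

```text
t: 29.33
tool_pos: [0.6128, -0.0814, 0.1052]
tool_rot: [0.341, 3.121, -0.007]
contact_force: [-2.8, -6.1, 2.1]
opening: 0.0424
```

```bash
python3 -c "
from lev import *"
```

```text
q6 -1.602 tcp [ 0.6128 -0.0814  0.1052] [ 0.0015 -0.1276] F [-2.8 -6.1  2.1] T [-1.077  0.295  0.255]
```

>>> jog_arm(
  deltas=[
    [0,0,0.03,0,0,0,0.2],
  ],
)

```text
t: 29.42
tool_pos: [0.6128, -0.0814, 0.1052]
tool_rot: [0.388, 3.116, -0.008]
contact_force: [-1.2, -5.6, 2.0]
opening: 0.0423
```

```bash
python3 -c "
from lev import *
tilt()"
```

```text
q6 -1.572 tcp [ 0.6128 -0.0814  0.1052] [ 0.0015 -0.1277] F [-1.2 -5.6  2. ] T [-1.015  0.352  0.245]
drop mm [-7.5 -8.  -8.  -7.8 -8.3 -8.2 -8.  -7.8 -7.8 -6.6] mid -7.79 L-R over 250mm 0.47
```

Right end: about 0.245 Nm, or roughly 17 N. Left is about 20 N, so the total is about 37 N by torque; the angles give about 40 N. I release, retreat and check.

>>> jog_arm(
  deltas=[
    [0,0,0,0,0,0,1],
    [0,0,0,0,0,0,1],
    [0,0,0,0,0,0,1],
    [0,0,0,0,0,0,1],
    [0,0,0,0,0,-1,1],
    [0,0,0,0,0,-2,1],
    [0,0,0,0,0,-3,1],
    [0,0,0,0,0,-3,1],
    [0,0,0,0,0,0,1],
    [0,0,0,0,0,0,1],
  ],
)

```text
t: 30.3
tool_pos: [0.6142, -0.0792, 0.1978]
tool_rot: [0.384, 3.111, -0.001]
contact_force: [-0.1, 0.1, -0.4]
opening: 0.0856
```

Run:
```python
from lev import *
tilt();tilt();im,d=shot('scene');knobs(im);im2,_=shot('side')
f=lambda a:cv2.resize(a,(640,290),interpolation=cv2.INTER_CUBIC)
v=np.vstack([f(im[205:305,220:420]),f(im2[190:335,165:325])]);cv2.imwrite('pics/s9.png',cv2.cvtColor(v,cv2.COLOR_RGB2BGR))
```

```text
q6 -1.574 tcp [ 0.6142 -0.0792  0.1978] [ 0.0029 -0.1255] F [-0.1  0.1 -0.4] T [ 0.004  0.074 -0.025]
drop mm [-6.8 -7.8 -8.1 -8.1 -8.3 -8.  -8.  -8.  -7.9 -6.7] mid -7.77 L-R over 250mm 0.16
drop mm [-6.  -8.  -8.  -8.1 -8.1 -8.1 -7.9 -8.3 -8.2 -7.4] mid -7.8 L-R over 250mm -0.77
L mark angle ccw -2.518 1142 [-0.0079 -0.0057]
R mark angle ccw -2.408 994 [-0.0075 -0.0067]
```

View pics/s9.png

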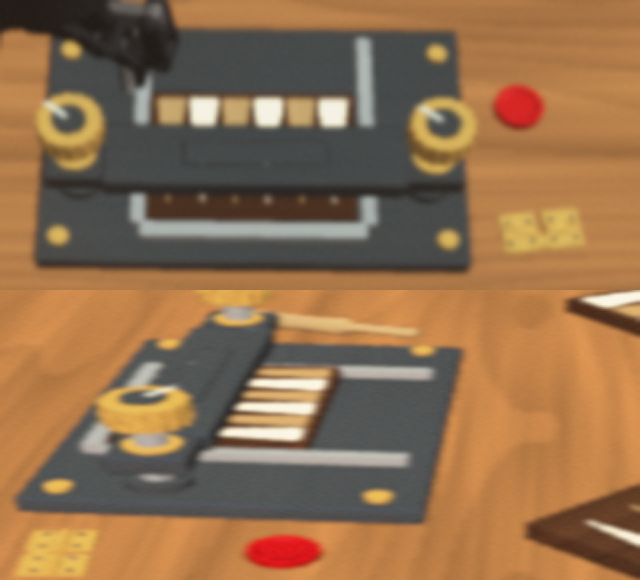

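The panel is still home and the caul is level. The knobs stayed as left, the bystanders are undisturbed and the gripper is clear, so I hand in.

```bash
python3 -c "
from station import ctrl
print(ctrl.finish_job())"
```

```text
the job is handed in; nothing more can be done
None
```

I pushed the panel home and closed the press on it, then handed the job in at about 30 s. No verdict was reported, so the outcome rests on my own checks below.

- **Panel:** It came up against the stop at the expected place (front edge at about x 0.543 m, predicted 0.544). The force then rose to 9 N with no further motion. The last pictures show it flush and square against the stop.
- **Closing:** I turned the knobs by turns to about 2.23 rad each. The largest tilt measured between the caul's ends was about 2.2 mm.
- **Level at the end:** The caul dropped about 8.0 mm and stopped there. The last two depth readings put the ends within 0.2 and 0.8 mm of each other.
- **Force:** I could not measure it directly.
  - From the knob angles past the touch at about 1.68 rad, it is about 40 N in all.
  - From the closing torque (0.26 Nm left, 0.24 Nm right), it is about 37 N.
- **Other things:** The gripper was clear of everything at hand-in. The checker, burnisher and hinges looked undisturbed in the pictures, though I did not measure them.

Some checks failed or disagreed:

- **First push missed:** The shut fingertips were about 5 mm above the reported TCP, not 22 mm ahead of it. The first push therefore passed over the panel without touching it. I corrected the height from the camera views.
- **Torque at rest:** Readings with the knob held still showed nothing of the load, so I used only readings taken while turning.
- **Left knob's mark:** Its pointer read 0.2 to 0.4 rad more than commanded. The caul drop matched the commanded turn, so I trusted the drop.

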